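# Catch the guest soaps in the enamel cup

## Robot

A 6-joint arm with a two-finger parallel gripper is mounted at the origin on the work surface. World frame = base frame: x ahead of the robot, y to its left, z up, the work surface at z = 0. Lengths are in m, angles in rad, forces in N, time in s.
With the tool pointing down it reaches from about 0.375 to 0.9 m from the base axis. Payload 3.1 kg.
Tool frame: the origin (TCP) lies at the very end of the fingers, on their centre line; the grasp point (between the pads) lies 19 mm behind it; z points along the fingers, y is the line along which they close (so a half turn about z gives the same grasp; the last joint's range is limited). The gripper opens to 85 mm and grips with 20 to 120 N. Pads are 22 mm wide; open, the fingers measure 114 mm over their backs; the gripper's body (76 mm by 85 mm) begins 54 mm behind the grasp point. The pads swing forward as they close: fully open they stand 13 mm farther back than shut.
Start: joints at [1.048, 0.527, 1.433, -0, 1.181, -0.178], TCP at [0.211, 0.588, 0.231] pointing down, gripper open.
Joint ranges: [-3.08, 3.08], [-0.75, 2.2], [0.22, 2.44], [-1.43, 4.57], [0, 2.65], [-2.85, 2.85]. Speed limits (rad/s): [2.79, 2.79, 3.14, 3.14, 3.14, 3.14].

## Interface

Orientations are given as a unit quaternion [x, y, z, w].
In Python, from station import manip, vision gives the robot as it stands.
- The arm moves only by the tool drive_tool, never from a script. Its argument "deltas" is a list that holds one entry, the list of rows, each a list of 4 numbers: the shift along the tool's x, y, z in mm, then the turn about the tool's z in rad. A call has 1 to 5 rows; each row is the pose to reach, as a shift and turn from the pose commanded when the call began, along the tool's axes at that moment; what a row does not reach only later rows make up. A row lasts 1/12 s, in which the tool goes at most 41.7 mm and 7.16 degrees, less where a joint would pass 70% of its speed; a pose out of reach is approached as far as the arm can. A call with a gripper value outside its range is refused whole. "jaw" is the finger opening in mm, from 0 to 85.4, set as the call begins (left out, the last holds). The fingers move at their own pace and stop on an object; "force" is the grip in N (left out, the last holds). Time passes only in rows, so rows that repeat a pose let the fingers close. It gives the time, the measured TCP pose, the force, the opening and the grip force at its end, in the units of the state.
- manip.sense(): the state, without advancing time (a new reading comes with each control period).
- vision.snapshot(name): name is "scene" or "top" or "wrist"; returns the picture (480x640x3 uint8, red, green, blue); there is no depth.
- vision.camera_model(name): a dict with "camera_matrix" (3x3 intrinsics, pixels), "D" ([k1, k2, p1, p2, k3] as OpenCV has them; the pictures are not rectified), "rvec" (rotation vector, rad) and "tvec" (3), from world to camera coordinates, as OpenCV has them. Camera axes: x right, y down, z forward; pixel columns grow to the right and rows downward; lengths in m; the calibration is good to about 2 mm. A picture is of the moment at which its call begins: read the wrist's pose just before it. camera_model takes no time and is no camera call; for the wrist camera it gives the pose at the moment of the call.
- manip.sign_off(): hands the job in; it is judged then, once.
The state is a dict: "t": time; "q": joint angles; "qd": joint speeds; "tau": joint torques, N m; "tcp_pos": TCP position; "tool_rot": TCP orientation; "force": force on the tool from outside, world axes, zero at the start; "ft_torque": the same for the moment, N m; "finger_gap": opening from 0.0 (shut) to 1.0 (fully open); "gripper_force": force on a finger pad.
Only numpy, scipy, OpenCV 4.12 (cv2) and the standard library are available. Lean on these libraries where they do the work, as an engineer would, in place of code of your own. Each camera call takes 0.05 s, during which the arm holds its last target. There are 200 camera calls.

## Task

Slide the enamel cup under the spout of the dispenser that holds the three oblong guest soaps, press its push plate back with the cup, firmly but without a hard shove or squeeze on the cup, and keep it pressed until all three soaps have slid into the cup. Then ease off and leave the cup standing upright on the sill with the soaps in it. Leave the other dispenser with its round tablets and everything else on the sill as they are, and keep the gripper off the dispensers.

Things in the scene. Friction and masses are not known exactly. Their poses are not given: they have to be found in the camera images.
- cup: White enamel cup without a handle, round and straight-sided, outer diameter 90 mm, height 75 mm, wall 3 mm, base 4 mm, 200 to 300 g, open on top; too wide to grip across, its enamel chips if shoved or pinched hard. Stands upright on the sill; slides when pushed (1 to 2.5 N). Origin: centre of its underside.
- dispenser_a: Push-plate dispenser, fixed. Origin: on the sill under its chute's lip; spout faces -x (robot), +x to its back. Steel chute, 42 mm wide, open on top, falls at 32 deg to a lip 108 mm up, shut by a lift gate. White housing under it: 60 mm wide, 90 at its foot, x = 50 to 160 mm; the chute's upper end is 220 mm high. Two alike, left and right; read from the soaps which one holds them.
- dispenser_b: Push-plate dispenser, fixed. Origin: on the sill under its chute's lip; spout faces -x (robot), +x to its back. Steel chute, 42 mm wide, open on top, falls at 32 deg to a lip 108 mm up, shut by a lift gate. White housing under it: 60 mm wide, 90 at its foot, x = 50 to 160 mm; the chute's upper end is 220 mm high. Two alike, left and right; read from the soaps which one holds them.
- dispenser_a_spout (a point): Centre of the spout's lower opening, 22 mm before the lip, 86 mm above the sill. The spout is a sheet-steel shaft, 48 mm wide, x = -49 to +4 mm from the lip, 86 to 140 mm above the sill; pieces drop through it. It overhangs the cup, so a gripper held upright behind the cup would hit it: lean it back.
- dispenser_a_press (a point): Nominal middle of the push plate's face: 11 mm behind the lip, 36 mm above the sill. Steel plate 56 mm wide, 44 high, facing -x. Its true rest reach is up to 12 mm nearer or farther in x (set by a screw, not told: feel for it). It slides back 16 mm to a hard stop, spring 4.5 N rising to 7.5 N, lifting the gate 1.5 mm per mm (open at the stop); springs back when let go.
- dispenser_b_spout (a point): Centre of the spout's lower opening, 22 mm before the lip, 86 mm above the sill. The spout is a sheet-steel shaft, 48 mm wide, x = -49 to +4 mm from the lip, 86 to 140 mm above the sill; pieces drop through it. It overhangs the cup, so a gripper held upright behind the cup would hit it: lean it back.
- dispenser_b_press (a point): Nominal middle of the push plate's face: 11 mm behind the lip, 36 mm above the sill. Steel plate 56 mm wide, 44 high, facing -x. Its true rest reach is up to 12 mm nearer or farther in x (set by a screw, not told: feel for it). It slides back 16 mm to a hard stop, spring 4.5 N rising to 7.5 N, lifting the gate 1.5 mm per mm (open at the stop); springs back when let go.
- soap1: Oblong off-white guest soap bar, 24 x 34 x 16 mm, 16 g; origin: centre of its underside (24 x 34 face). The three soaps queue in the chute of one dispenser, the first against its gate.
- soap2: Oblong off-white guest soap bar, 24 x 34 x 16 mm, 16 g; origin: centre of its underside (24 x 34 face). The three soaps queue in the chute of one dispenser, the first against its gate.
- soap3: Oblong off-white guest soap bar, 24 x 34 x 16 mm, 16 g; origin: centre of its underside (24 x 34 face). The three soaps queue in the chute of one dispenser, the first against its gate.
- tablet1: Round off-white bath tablet, 34 mm across, 18 mm high; origin: centre of its underside. The three tablets queue in the chute of the other dispenser and stay there.
- tablet2: Round off-white bath tablet, 34 mm across, 18 mm high; origin: centre of its underside. The three tablets queue in the chute of the other dispenser and stay there.
- tablet3: Round off-white bath tablet, 34 mm across, 18 mm high; origin: centre of its underside. The three tablets queue in the chute of the other dispenser and stay there.
- bottle: Clear glass bottle, 52 mm diameter, 150 mm high, between the dispensers; bystander. Origin: centre of its underside.
- nail_brush: Chrome nail brush, 90 x 40 mm, 37 mm high, lying between the dispensers; bystander. Origin: centre of its underside.
- comb: Pale wooden comb, 170 x 36 x 7 mm, lying flat; bystander. Origin: centre of its underside.
- tin: Aluminium hair grip tin with a hinged lid, 70 x 100 x 33 mm; bystander. Origin: centre of its underside.
- soap_dish: Oblong white ceramic soap dish, 85 x 120 x 22 mm, empty; bystander. Origin: centre of its underside.
- jar: Glass jar with a steel cap, 68 mm diameter, 85 mm high; bystander. Origin: centre of its underside.

How it is judged:
On the way, in this order (a step that is already met when the one before it is completed fails the run):
1. the cup, upright under the soap dispenser's spout (axis within 45 mm of the spout's), is pressed by the gripper with at least 4 N while a soap is still in the chute (contact force between any of the fingers, the arm and cup above 4 N and horizontal distance between cup and dispenser_a_spout below 0.045 m and angle between cup's own z axis and vertical below 0.15 rad and height (world z) of soap3 above 0.085 m), for 0.1 s.
2. all three soaps are in the cup (horizontal distance between each of soap1, soap2, soap3 and cup below 0.042 m and z of soap1 in the frame of cup between 0 and 0.068 m and z of soap2 in the frame of cup between 0 and 0.068 m and z of soap3 in the frame of cup between 0 and 0.068 m), for 0.2 s.
At the end, for the whole second after the job is handed in: The three soaps lie in the cup (origins within 42 mm of its axis, below the rim); the cup stands upright on the sill (within 0.08 rad), at rest; the tablets are within 12 mm of their starts in the other chute (all of step 2 and angle between cup's own z axis and vertical below 0.08 rad and height (world z) of cup below 0.006 m and linear speed of cup below 0.01 m/s and linear speed of each of soap1, soap2, soap3 below 0.02 m/s and distance of each of tablet1, tablet2, tablet3 from where it was at the start of the episode below 0.012 m); the robot touches nothing.
It fails at once if the cup tips by more than 0.35 rad (angle between cup's own z axis and vertical above 0.35 rad).
It fails at once if the cup is shoved or squeezed by the robot with more than 40 N (contact force between any of the fingers, the arm and cup above 40 N).
It fails at once if the robot touches a dispenser with more than 5 N (contact force between any of the fingers, the arm and dispenser_a above 5 N or contact force between any of the fingers, the arm and dispenser_b above 5 N).
It fails at once if the other dispenser is worked: touched with the cup by more than 3 N, or a tablet moved by more than 20 mm (contact force between cup and dispenser_b above 3 N or distance of any of tablet1, tablet2, tablet3 from where it was at the start of the episode above 0.02 m).
It fails at once if a bystander is moved by more than 25 mm (distance of any of bottle, nail_brush, comb, tin, soap_dish, jar from where it was at the start of the episode above 0.025 m).
It also fails if it takes over 64 s, if anything falls off the work surface, if the arm or the gripper's body presses on something with over 40 N, if the wrist force passes 120 N, or if a joint passes its speed limit or range.

## Working session

There is one attempt and no reset: what is moved stays moved. The work goes in short steps, Python scripts to look and compute and a tool call to move; the robot and the scene stay as the last step left them, time stands still between calls to the robot, and variables do not carry over. Pictures are saved under pics/ and viewed, at most 10 in all, crops included, and the job is handed in when it is done.

Besides the shell and the picture viewer there is one more tool, called after "Call:" as name(argument=value, ...) on one line, values as JSON. drive_tool: Moves the arm, as the interface text tells. Its arguments: {"type":"object","properties":{"deltas":{"type":"array"},"jaw":{"type":"number"},"force":{"type":"number"}},"required":["deltas"]}

```bash
ls; mkdir -p pics
python3 - <<'E'
from station import manip, vision
import cv2
s=manip.sense();print({k:s[k] for k in('t','q','tcp_pos','tool_rot','force','finger_gap')})
for n in('scene','top'):
    cv2.imwrite(f'pics/{n}0.png',vision.snapshot(n)[:,:,::-1])
    m=vision.camera_model(n);print(n,m)
E
```

```text
pics
{'t': 0.0, 'q': array([ 1.04754934e+00,  5.28498588e-01,  1.43387900e+00, -3.78582128e-06,
        1.18138576e+00, -1.78519632e-01]), 'tcp_pos': array([0.21084145, 0.58761825, 0.2303211 ]), 'tool_rot': array([ 1.71510669e-01,  9.85181665e-01, -1.01981702e-03, -3.71419460e-04]), 'force': array([-0.13551669,  0.92605762, -0.28077669]), 'finger_gap': 0.9992901438071704}
scene {'camera_matrix': array([[460.59901958,   0.        , 319.05570929],
       [  0.        , 460.59901958, 239.43795514],
       [  0.        ,   0.        ,   1.        ]]), 'D': array([0.00742878, 0.        , 0.        , 0.        , 0.        ]), 'rvec': array([ 0.9633477 ,  2.30805061, -1.25682627]), 'tvec': array([ 0.43730673, -0.13980538,  1.39917997])}
top {'camera_matrix': array([[466.82412089,   0.        , 314.77643829],
       [  0.        , 466.82412089, 240.95622152],
       [  0.        ,   0.        ,   1.        ]]), 'D': array([0.0337862, 0.       , 0.       , 0.       , 0.       ]), 'rvec': array([ 2.10158192, -2.10811658,  0.23717744]), 'tvec': array([0.00225801, 0.61151922, 1.08705429])}
```

View pics/scene0.png

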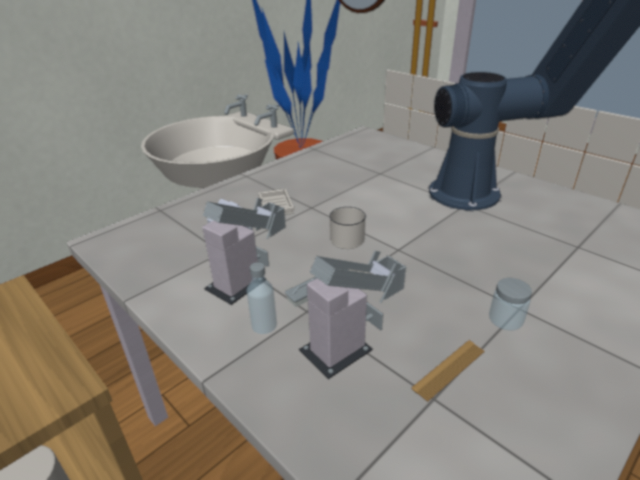

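View pics/top0.png

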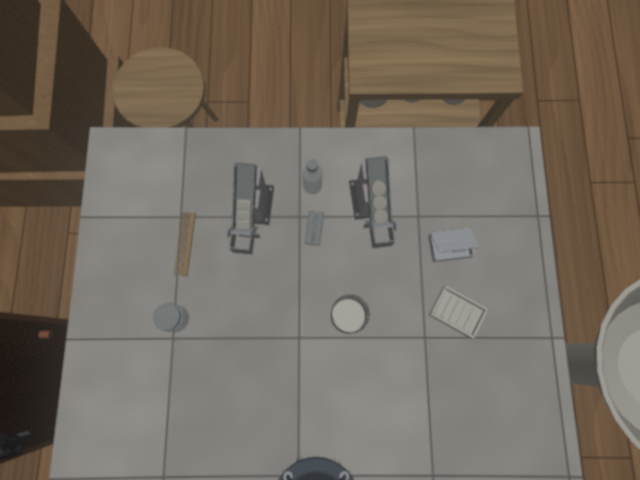

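The scene view shows the two dispensers at (235,240) and (340,300) and the cup at (347,227). In the top view the cup's rim is at (349,315). The left dispenser's chute runs from (245,165) to (240,250) and the right one's from (377,158) to (383,243). I'll enlarge the chutes to tell the soaps from the tablets.

```bash
cat > h.py <<'E'
import numpy as np, cv2
from station import manip, vision
from scipy.spatial.transform import Rotation as R
def ray(n,uv,z):
    m=vision.camera_model(n);K=m['camera_matrix'];D=m['D']
    u=cv2.undistortPoints(np.array(uv,float).reshape(-1,1,2),K,D).reshape(-1,2)
    Rm=cv2.Rodrigues(m['rvec'])[0];c=-Rm.T@m['tvec']
    d=np.c_[u,np.ones(len(u))]@Rm
    return c+d*((z-c[2])/d[:,2])[:,None]
def proj(n,P):
    m=vision.camera_model(n);return cv2.projectPoints(np.array(P,float).reshape(-1,3),m['rvec'],m['tvec'],m['camera_matrix'],m['D'])[0].reshape(-1,2)
E
python3 - <<'E'
from h import *
im=cv2.imread('pics/top0.png')
c=im[145:345,215:415]
cv2.imwrite('pics/crop.png',cv2.resize(c,None,fx=3,fy=3,interpolation=cv2.INTER_CUBIC))
# cup bright blob
g=im[285:345,320:385];hsv=cv2.cvtColor(g,cv2.COLOR_BGR2HSV)
m=((hsv[...,2]>175)).astype(np.uint8)
n,l,st,ce=cv2.connectedComponentsWithStats(m);print(st,ce+[320,285])
E
```

```text
[[   0    0   65   60 3900]] [[352.  314.5]]
```

View pics/crop.png

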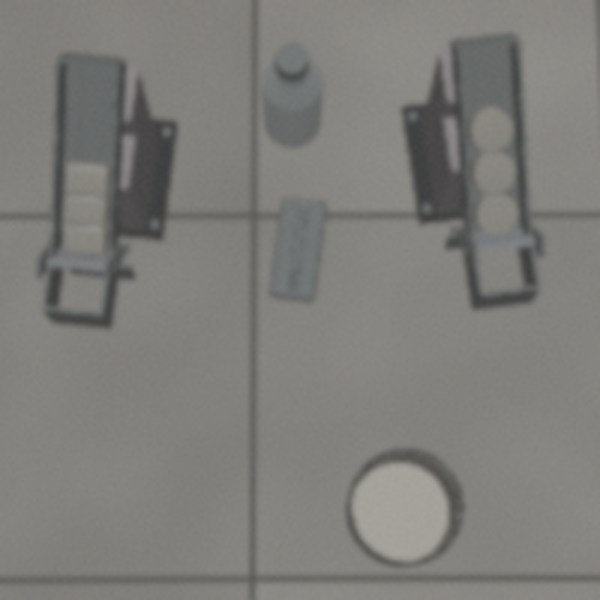

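The crop shows three square-edged bars in the left (+y) chute at crop (85,180), (85,210) and (85,240). Three discs sit in the right chute at (492,130) to (497,215). So the soap dispenser is the left one. Its spout's front edge runs from (45,320) to (112,327), and the cup's outline spans x 348–463, y 448–565 in the crop. Next I'll work out the geometry.

Run:
```python
from h import *
for n in('top','scene'):
    m=vision.camera_model(n);Rm=cv2.Rodrigues(m['rvec'])[0];print(n,'cam',-Rm.T@m['tvec'],'axis',Rm[2])
def cr(p): return np.array(p,float)/3+[215,145]-1/3
print('spout L front z.14',ray('top',cr([[45,320],[112,327]]),.14))
print('chute L top z.225',ray('top',cr([[60,55],[127,60]]),.222))
print('plate foot L corners z.0-ish',ray('top',cr([[176,121],[162,239]]),0))
print('spout R front z.14',ray('top',cr([[474,307],[538,297]]),.14), ray('top',cr([[452,38],[517,35]]),.222))
print('plate foot R',ray('top',cr([[402,106],[420,222]]),0))
print('cup outline centre z.075',ray('top',cr([[405.5,506.5],[348,506],[463,506],[405,448],[405,565]]),.075))
print('cup bright z.075/.004',ray('top',cr([[399,512]]),.075),ray('top',cr([[399,512]]),.004))
print('brush,bottle,jar',ray('top',cr([[298,248]]),.037),ray('top',cr([[292,60]]),.15),ray('top',[[168,318]],.085))
s=cv2.imread('pics/scene0.png')
g=s[190:390,190:420];cv2.imwrite('pics/crop2.png',cv2.resize(g,None,fx=3.4,fy=3,interpolation=cv2.INTER_CUBIC)[:,:])
im=cv2.imread('pics/top0.png');g=cv2.cvtColor(im,cv2.COLOR_BGR2GRAY)
print(g[285:345:3,320:385:3])
```

```text
top cam [0.35687123 0.00325544 1.19510678] axis [ 0.22042264 -0.00250668 -0.97540124]
scene cam [1.17467214 0.59021799 0.66353252] axis [-0.57705021 -0.60339577 -0.55038768]
spout L front z.14 [[0.57138068 0.19656528 0.14      ]
 [0.56574032 0.14509023 0.14      ]]
chute L top z.225 [[0.75437399 0.17766985 0.222     ]
 [0.75040804 0.12817102 0.222     ]]
plate foot L corners z.0-ish [[0.78188108 0.11136904 0.        ]
 [0.67236307 0.12196976 0.        ]]
spout R front z.14 [[ 0.58060707 -0.13312011  0.14      ]
 [ 0.58834895 -0.18264919  0.14      ]] [[ 0.76714203 -0.11232986  0.222     ]
 [ 0.76930995 -0.16055329  0.222     ]]
plate foot R [[ 0.79557967 -0.09197042  0.        ]
 [ 0.68725803 -0.10583823  0.        ]]
cup outline centre z.075 [[ 0.4331562  -0.08228101  0.075     ]
 [ 0.43366675 -0.03677708  0.075     ]
 [ 0.43344767 -0.12778058  0.075     ]
 [ 0.47938935 -0.08283097  0.075     ]
 [ 0.38781782 -0.08094842  0.075     ]]
cup bright z.075/.004 [[ 0.42886809 -0.07705314  0.075     ]] [[ 0.43343175 -0.08214365  0.004     ]]
brush,bottle,jar [[0.65434415 0.00214877 0.037   
[... 1239 characters left out ...]
0 161 162 162 155  92 113 131
  130 130 130 131]
 [132 132 131 132 114 122 160 161 163 161 161 161 161 160 125  94 127 131
  130 130 131 132]
 [132 132 132 134 131 103 125 160 162 161 161 161 160 146  90 120 131 130
  130 130 129 130]
 [133 134 131 133 131 130 106 102 142 156 158 155 128 101 121 130 132 130
  129 131 130 130]
 [134 132 134 133 132 132 134 126 111 102 109 113 124 129 132 131 131 131
  130 131 130 130]
 [120 121 120 121 120 120 119 118 118 118 120 119 118 119 118 119 116 117
  116 118 118 116]
 [125 125 125 126 126 126 126 125 125 125 126 126 125 126 124 125 125 125
  127 126 125 125]
 [137 138 139 137 138 137 137 136 135 137 136 137 136 135 137 136 136 134
  136 135 135 136]]
```

View pics/crop2.png

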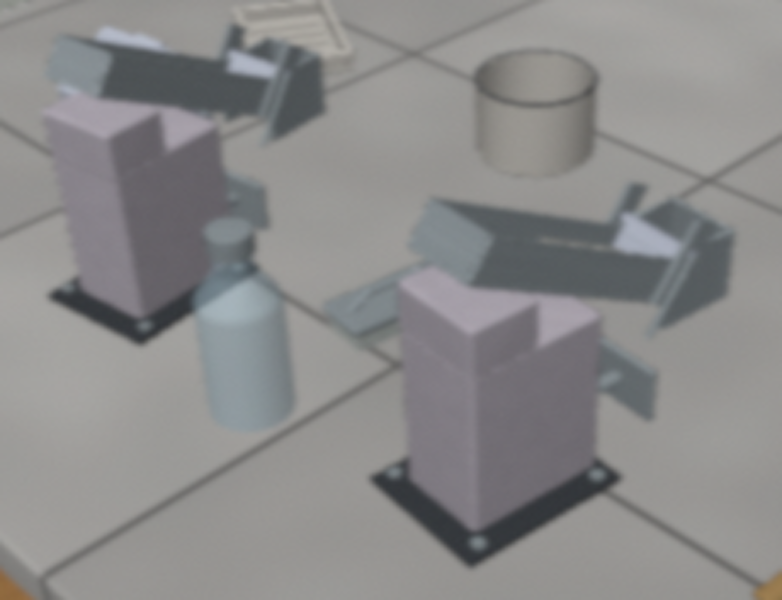

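The cup centre comes out at (0.4335, -0.0822). The rim outline cast at z=0.075 and the floor disc cast at z=0.004 agree, and the outline diameter is 91 mm. In the scene crop, the soap dispenser's foot corners are at (472,565), (620,478) and (370,480), and its push plate's +y edge runs from (655,372) to (655,418). I'll cross-check the dispenser pose from the scene view.

Run:
```python
from h import *
def cs(p): return np.array(p,float)/[3.4,3]+[190,190]-.35
P=ray('scene',cs([[472,565],[620,478],[370,480]]),0.0)
print('foot scene',P[:,:2])
yaw=np.arctan2(*(P[0]-P[1])[[1,0]]);print('yaw scene',yaw)
u=np.array([np.cos(yaw),np.sin(yaw)]);n=np.array([-u[1],u[0]])
for p,l in zip(P,[(.16,.045),(.05,.045),(.16,-.045)]): print('lip',p[:2]-l[0]*u-l[1]*n)
L=np.array([.627,.172]);yaw=-.098;u=np.array([np.cos(yaw),np.sin(yaw)]);n=np.array([-u[1],u[0]])
for p,z,b in (((655,372),.058,.028),((655,418),.014,.028)):
    d=ray('scene',cs([p]),z)[0,:2]-L;print('plate local',d@u,d@n)
# spout in top & scene as projected check
for z in(.086,.14):
  for a,b in((-.049,.024),(-.049,-.024),(.004,.024)):
    w=np.r_[L+a*u+b*n,z];print(z,a,b,'topcrop',(proj('top',w)[0]-[215,145])*3,'scenecrop',(proj('scene',w)[0]-190)*[3.4,3])
```

```text
foot scene [[0.78463493 0.19685394]
 [0.67692434 0.20805839]
 [0.77643376 0.10806773]]
yaw scene -0.10365084256333329
lip [0.6208377  0.16864991]
lip [0.62253674 0.16847317]
lip [0.62194842 0.16938067]
plate local 0.007974288390515056 0.02649445886834339
plate local 0.0034787758653447996 0.025269167374692165
0.086 -0.049 0.024 topcrop [ 51.10385923 321.13616042] scenecrop [723.62948359 297.64564662]
0.086 -0.049 -0.024 topcrop [110.28611802 326.6636115 ] scenecrop [662.91500504 262.80032219]
0.086 0.004 0.024 topcrop [ 59.8018654  257.63644827] scenecrop [658.27368207 332.81379147]
0.14 -0.049 0.024 topcrop [ 39.07906013 307.28244719] scenecrop [731.13047867 230.83322267]
0.14 -0.049 -0.024 topcrop [101.16022108 313.07456563] scenecrop [668.14764208 197.19244586]
0.14 0.004 0.024 topcrop [ 48.31991682 240.85495703] scenecrop [663.70105092 265.07184378]
```

Both views agree on the dispenser: lip at about (0.6245, 0.1705), yaw -0.099, and the push plate near nominal. The tool can't be leaned with these moves, so the plan has two parts:
1. Drag the cup from inside with shut fingers to just in front of the dispenser.
2. Push it with the back of an opened front finger, which keeps the gripper body clear of the spout.

Call:
drive_tool(deltas=[[[-31,-25,0,0.12],[-62,-50,0,0.24],[-93,-75,0,0.36],[-124,-100,0,0.48],[-155,-124,0,0.6]]], jaw=0, force=20)

```text
t: 0.52
tcp_pos: [0.3153, 0.4173, 0.2309]
tool_rot: [0.457, 0.889, -0.001, -0.0]
force: [0.4, 0.2, -0.1]
finger_gap: 0.298
gripper_force: 0.0
```

Call:
drive_tool(deltas=[[[-40,-3,0,0.12],[-80,-6,0,0.24],[-120,-9,0,0.36],[-160,-12,0,0.48],[-198,-14,0,0.6]]])

```text
t: 0.93
tcp_pos: [0.4202, 0.2484, 0.2311]
tool_rot: [0.7, 0.714, -0.0, -0.0]
force: [-0.7, 0.3, -0.6]
finger_gap: 0.002
gripper_force: 0.0
```

```bash
cat >> h.py <<'E'
def go(xy,z=None,yaw=-.099):
    s=manip.sense();Rt=R.from_quat(s['tool_rot']);d=np.r_[xy,z if z is not None else s['tcp_pos'][2]]-s['tcp_pos']
    y=Rt.as_matrix()[:,1];ph=np.arctan2(y[1],y[0])
    print('t',round(s['t'],2),'tcp',s['tcp_pos'].round(4),'yaw',ph.round(3),'F',s['force'].round(1),'gap',round(s['finger_gap'],2),'tilt',Rt.as_matrix()[2].round(3))
    print('delta mm',(Rt.inv().apply(d)*1000).round(1),'turn',round((ph-yaw+np.pi)%(2*np.pi)-np.pi,3))
E
python3 -c "
from h import *
go([.4345,-.072],.23)"
```

```text
t 0.93 tcp [0.4202 0.2484 0.2311] yaw 0.02 F [-0.7  0.3 -0.6] gap 0.0 tilt [-0.    -0.001 -1.   ]
delta mm [-320.6    7.9    1.2] turn 0.119
```

Call:
drive_tool(deltas=[[[-40,1,0,0.06],[-80,2,0,0.119],[-120,3,0,0.119],[-160,4,0,0.119],[-200,5,0,0.119]]])

```text
t: 1.35
tcp_pos: [0.4295, 0.0489, 0.2312]
tool_rot: [0.739, 0.674, -0.0, -0.0]
force: [0.8, 0.0, -0.7]
finger_gap: 0.0
gripper_force: 0.0
```

```bash
python3 -c "
from h import *
go([.4345,-.072],.12)"
```

```text
t 1.35 tcp [0.4295 0.0489 0.2312] yaw -0.093 F [ 0.8  0.  -0.7] gap 0.0 tilt [ 0. -0. -1.]
delta mm [-119.9   16.2  111.1] turn 0.006
```

Call:
drive_tool(deltas=[[[-40,5,0,0.006],[-80,10,10,0.006],[-120,16,40,0.006],[-120,16,75,0.006],[-120,16,111,0.006]]])

```text
t: 1.77
tcp_pos: [0.4365, -0.0738, 0.1197]
tool_rot: [0.743, 0.67, 0.001, 0.002]
force: [1.2, -0.2, -0.6]
finger_gap: 0.004
gripper_force: 0.0
```

Call:
drive_tool(deltas=[[[0,0,0,0],[0,0,0,0]]])

```text
t: 1.93
tcp_pos: [0.4331, -0.0698, 0.1188]
tool_rot: [0.741, 0.671, -0.001, -0.003]
force: [-0.0, -0.4, -0.4]
finger_gap: -0.001
gripper_force: 0.0
```

Run:
```python
from h import *
go([.4345,-.072],.03)
a=vision.snapshot('top')[:,:,::-1];b=vision.snapshot('wrist')[:,:,::-1]
cv2.imwrite('pics/p5.png',np.hstack([cv2.resize(a[240:400,240:440],None,fx=2,fy=2),cv2.resize(b,(400,320))]))
```

```text
t 1.93 tcp [ 0.4331 -0.0698  0.1188] yaw -0.1 F [-0.  -0.4 -0.4] gap -0.0 tilt [ 0.002 -0.006 -1.   ]
delta mm [-2.3  2.2 88.8] turn -0.001
```

View pics/p5.png

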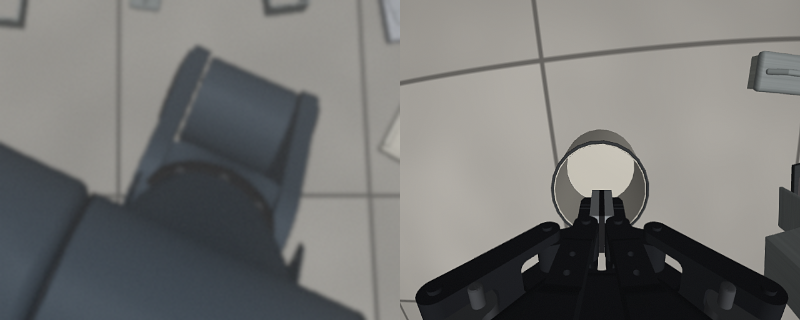

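The wrist view shows the shut fingertips at (602,195) over the cup's opening, whose rim ellipse is centred near (600,185). Inserting now.

Call:
drive_tool(deltas=[[[0,0,18,0],[0,0,36,0],[0,0,54,0],[0,0,72,0],[0,0,90,0]]])

```text
t: 2.45
tcp_pos: [0.4375, -0.0706, 0.0326]
tool_rot: [0.741, 0.672, 0.002, 0.004]
force: [0.4, 0.4, 0.2]
finger_gap: -0.003
gripper_force: 0.0
```

Call:
drive_tool(deltas=[[[3,0,0,0],[6,0,0,0],[9,0,0,0],[12,0,0,0],[15,0,0,0]]])

```text
t: 2.87
tcp_pos: [0.4373, -0.0552, 0.0318]
tool_rot: [0.741, 0.672, 0.001, 0.002]
force: [0.3, -1.5, 0.4]
finger_gap: 0.002
gripper_force: 0.0
```

Call:
drive_tool(deltas=[[[3,0,0,0],[6,0,0,0],[9,0,0,0],[12,0,0,0],[15,0,0,0]]])

```text
t: 3.28
tcp_pos: [0.4381, -0.0404, 0.0304]
tool_rot: [0.741, 0.671, 0.0, 0.0]
force: [0.2, -2.3, 1.7]
finger_gap: 0.0
gripper_force: 1.1
```

Call:
drive_tool(deltas=[[[6,0.5,0,0],[13,1,0,0],[21,2,0,0],[30,3,0,0],[40,4,0,0]]])

```text
t: 3.7
tcp_pos: [0.4457, -0.0001, 0.0302]
tool_rot: [0.741, 0.671, -0.0, -0.0]
force: [-1.6, -2.5, 0.8]
finger_gap: -0.003
gripper_force: 1.2
```

Call:
drive_tool(deltas=[[[10,1,0,0],[20,2,0,0],[30,3,0,0],[40,4,0,0],[50,5,0,0]]])

```text
t: 4.12
tcp_pos: [0.4557, 0.0494, 0.0303]
tool_rot: [0.741, 0.671, -0.0, -0.0]
force: [-1.0, -2.3, 1.1]
finger_gap: -0.002
gripper_force: 1.2
```

Call:
drive_tool(deltas=[[[10,1,0,0],[20,2,0,0],[30,3,0,0],[40,4,0,0],[50,5,0,0]]])

```text
t: 4.53
tcp_pos: [0.4656, 0.0985, 0.0303]
tool_rot: [0.741, 0.671, -0.0, -0.0]
force: [-0.5, -2.4, 1.7]
finger_gap: -0.001
gripper_force: 1.2
```

Call:
drive_tool(deltas=[[[10,1,0,0],[20,2,0,0],[30,3,0,0],[40,4,0,0],[50,5,0,0]]])

```text
t: 4.95
tcp_pos: [0.4755, 0.1477, 0.0303]
tool_rot: [0.741, 0.671, -0.0, -0.0]
force: [0.2, -1.4, 0.8]
finger_gap: -0.001
gripper_force: 1.2
```

Call:
drive_tool(deltas=[[[9,1,0,0],[17,2,0,0],[24,3,0,0],[30,4,0,0],[35,5,0,0]]])

```text
t: 5.37
tcp_pos: [0.4839, 0.1817, 0.0303]
tool_rot: [0.741, 0.671, -0.0, -0.0]
force: [0.5, -2.9, 1.4]
finger_gap: 0.002
gripper_force: 1.3
```

```bash
python3 -c "
from h import *
go([.488,.2122],.03)"
```

```text
t 5.37 tcp [0.4839 0.1817 0.0303] yaw -0.099 F [ 0.5 -2.9  1.4] gap 0.0 tilt [-0. -0. -1.]
delta mm [30.8  1.   0.3] turn 0.0
```

Call:
drive_tool(deltas=[[[8,0,0,0],[16,0,0,0],[23,1,0,0],[28,1,0,0],[31,1,0,0]]])

```text
t: 5.78
tcp_pos: [0.4882, 0.2126, 0.0303]
tool_rot: [0.741, 0.671, 0.0, 0.0]
force: [0.2, -2.9, 1.3]
finger_gap: -0.001
gripper_force: 1.3
```

Call:
drive_tool(deltas=[[[0,0,0,0],[-6,0,0,0],[-14,0,0,0],[-20,0,0,0],[-24,0,0,0]]])

```text
t: 6.2
tcp_pos: [0.4853, 0.1868, 0.0302]
tool_rot: [0.742, 0.671, -0.0, -0.0]
force: [0.3, -0.6, 0.4]
finger_gap: 0.001
gripper_force: 0.0
```

Call:
drive_tool(deltas=[[[0,0,-20,0],[0,0,-50,0],[0,0,-85,0],[0,-30,-120,0],[0,-65,-140,0]]])

```text
t: 6.62
tcp_pos: [0.4273, 0.1938, 0.1715]
tool_rot: [0.742, 0.67, 0.004, 0.002]
force: [-0.9, 1.1, 0.0]
finger_gap: -0.003
gripper_force: 0.0
```

Call:
drive_tool(deltas=[[[0,-30,0,0],[0,-60,0,0],[0,-60,0,0],[0,-60,0,0]]], jaw=85)

```text
t: 6.95
tcp_pos: [0.3617, 0.1997, 0.169]
tool_rot: [0.741, 0.671, -0.0, -0.0]
force: [0.2, 0.2, 0.5]
finger_gap: 0.561
gripper_force: 0.0
```

Run:
```python
from h import *
go([.488,.2122],.03)
a=vision.snapshot('top')[:,:,::-1];c=vision.snapshot('scene')[:,:,::-1]
cv2.imwrite('pics/top6.png',a);cv2.imwrite('pics/scene6.png',c)
cv2.imwrite('pics/p6.png',np.hstack([cv2.resize(a[180:380,160:330],(400,470)),cv2.resize(c[150:350,270:440],(400,470))]))
```

```text
t 6.95 tcp [0.3617 0.1997 0.169 ] yaw -0.099 F [0.2 0.2 0.5] gap 0.56 tilt [-0.    -0.001 -1.   ]
delta mm [ 24.9 124.5 138.9] turn 0.0
```

View pics/p6.png

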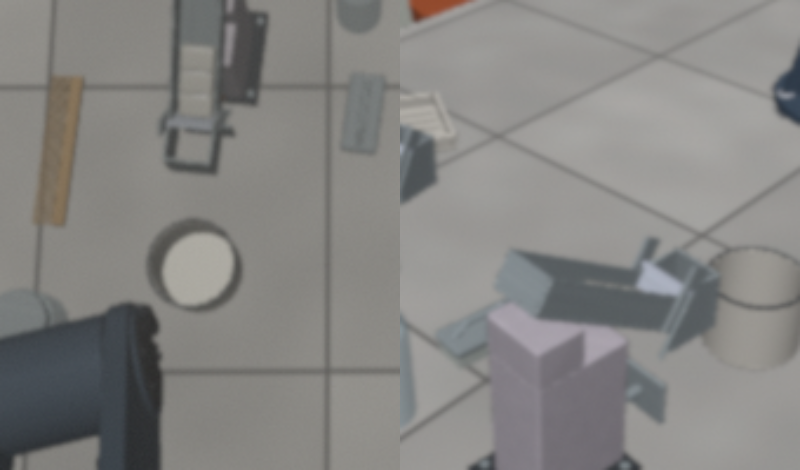

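The top panel shows the cup upright with its outline at x 147–242, y 218–312, in line with the soap spout. Next: the cup centre and the approach move.

Run:
```python
from h import *
L=np.array([.6245,.1705]);yaw=-.099;u=np.array([np.cos(yaw),np.sin(yaw)]);n=np.array([-u[1],u[0]])
def tp(p): return np.array(p,float)/[400/170,2.35]+[160,180]-.3
P=ray('top',tp([[194.5,265],[147,265],[242,265],[194.5,218],[194.5,312]]),.075)
C=P[0,:2];print(P[:,:2]);d=C-L;print('cup local',d@u,d@n,'floor',ray('top',tp([[198,269]]),.004))
go(L+(-.14-.045-.057-.018)*u+(d@n)*n,.02)
```

```text
[[0.48393934 0.17433867]
 [0.48415231 0.22259025]
 [0.48374151 0.12601589]
 [0.53232676 0.17587533]
 [0.43650053 0.17281101]]
cup local -0.14025180837589754 -0.010072913380231436 floor [[0.48764521 0.18126362 0.004     ]]
t 7.05 tcp [0.365  0.2    0.1691] yaw -0.1 F [ 0.4  0.1 -0. ] gap 0.74 tilt [ 0.001  0.002 -1.   ]
delta mm [-13.9   0.8 149.1] turn -0.001
```

Run:
```python
from h import *
L=np.array([.6245,.1705]);yaw=-.099;u=np.array([np.cos(yaw),np.sin(yaw)]);n=np.array([-u[1],u[0]])
for f,(r0,c0) in(('top0',(285,320)),('top6',(263,212))):
    g=cv2.cvtColor(cv2.imread(f'pics/{f}.png'),cv2.COLOR_BGR2GRAY)[r0:r0+58,c0:c0+62]
    for nm,m in(('bright',g>148),('dark',g<112)):
        nn,l,st,ce=cv2.connectedComponentsWithStats(m.astype(np.uint8));k=1+st[1:,4].argmax()
        c=cv2.findContours((l==k).astype(np.uint8),0,1)[0];x,y,w,h=cv2.boundingRect(c[0])
        e=cv2.fitEllipse(cv2.convexHull(c[0]))
        p=np.array(e[0])+[c0,r0];z=.004 if nm=='bright' else .075
        C=ray('top',[p],z)[0,:2];print(f,nm,p,e[1],(x+c0,y+r0,w,h),C,(C-L)@u,(C-L)@n)
g=cv2.imread('pics/scene6.png');cv2.imwrite('pics/p7.png',cv2.resize(g[230:330,380:480],None,fx=6,fy=6,interpolation=cv2.INTER_CUBIC))
print(proj('scene',[.4852,.1843,.075]),proj('scene',[.484,.1743,.075]))
gg=cv2.cvtColor(g,cv2.COLOR_BGR2GRAY);print(gg[285,405:450:1])
```

```text
top0 bright [348.16890526 315.08939743] (29.37055015563965, 31.87784767150879) (333, 300, 31, 31) [ 0.43403666 -0.08342249] -0.16443344976851282 -0.2715042403079783
top0 dark [350.00132751 313.33659363] (37.9866943359375, 39.17261505126953) (332, 294, 38, 39) [ 0.43353893 -0.08268777] -0.16500136268006102 -0.27082231825533176
top6 bright [243.6941433  293.73714638] (26.657943725585938, 31.422401428222656) (230, 280, 29, 29) [0.4887431  0.18169417] -0.13619857754078551 -0.002278631369854546
top6 dark [240.41881752 291.24217796] (35.23030090332031, 38.845176696777344) (222, 273, 35, 37) [0.48689248 0.17908431] -0.13778218365446573 -0.005058621350344683
[[423.69471698 268.78615888]] [[420.05034913 266.56367439]]
[131 137 139 142 143 144 146 147 149 150 150 152 151 151 151 151 151 151
 150 150 149 148 147 146 145 144 141 139 137 134 131 128 123 119 115 117
 127 142 147 148 149 149 149 149 148]
```

View pics/p7.png

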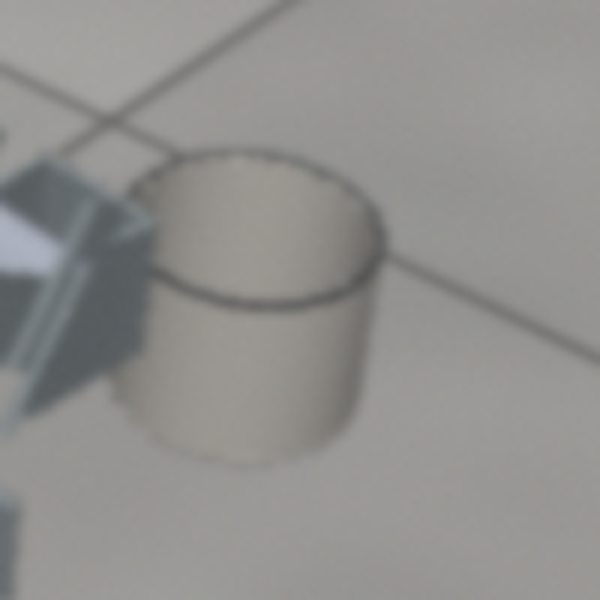

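The enlarged view puts the rim centre at about (258,229), which is scene pixel (423,268.2). That matches the expected cup position (0.485, 0.184), so the cup is within 2–3 mm of the spout's line. Next I lower the open gripper behind it.

Run:
```python
from h import *
L=np.array([.6245,.1705]);yaw=-.099;u=np.array([np.cos(yaw),np.sin(yaw)]);n=np.array([-u[1],u[0]])
go(L-.258*u-.002*n,.02)
```

```text
t 7.05 tcp [0.365  0.2    0.1691] yaw -0.1 F [ 0.4  0.1 -0. ] gap 0.74 tilt [ 0.001  0.002 -1.   ]
delta mm [ -5.8   2.8 149.1] turn -0.001
```

Call:
drive_tool(deltas=[[[-6,3,0,0],[-6,3,0,0],[-6,3,30,0],[-6,3,60,0],[-6,3,90,0]]])

```text
t: 7.47
tcp_pos: [0.368, 0.1936, 0.078]
tool_rot: [0.742, 0.671, 0.002, 0.001]
force: [-0.5, 0.2, -0.4]
finger_gap: 0.993
gripper_force: 0.0
```

Call:
drive_tool(deltas=[[[0,0,20,0],[0,0,40,0],[0,0,52,0],[0,0,58,0],[0,0,58,0]]])

```text
t: 7.88
tcp_pos: [0.3662, 0.1934, 0.0194]
tool_rot: [0.742, 0.671, -0.001, -0.001]
force: [-0.5, -0.6, 0.5]
finger_gap: 0.995
gripper_force: 0.0
```

Call:
drive_tool(deltas=[[[0,3,0,0],[0,6,0,0],[0,9,0,0],[0,12,0,0],[0,15,0,0]]])

```text
t: 8.3
tcp_pos: [0.3814, 0.1923, 0.0215]
tool_rot: [0.741, 0.671, 0.0, 0.0]
force: [-1.9, 0.3, 1.3]
finger_gap: 0.992
gripper_force: 1.5
```

Call:
drive_tool(deltas=[[[0,3,0,0],[0,6,0,0],[0,9,0,0],[0,12,0,0],[0,15,0,0]]])

```text
t: 8.72
tcp_pos: [0.3929, 0.1905, 0.0214]
tool_rot: [0.741, 0.671, -0.002, -0.001]
force: [-6.6, 0.2, 8.5]
finger_gap: 0.995
gripper_force: 5.4
```

```bash
cat >> h.py <<'E'
L=np.array([.6245,.1705]);yaw=-.099;u=np.array([np.cos(yaw),np.sin(yaw)]);n=np.array([-u[1],u[0]])
def loc():
    s=manip.sense();d=s['tcp_pos'][:2]-L;F=s['force'];print('t',round(s['t'],2),'local u,n mm',1e3*d@u,1e3*d@n,'Fu',F[:2]@u,'Fn',F[:2]@n,'Fz',F[2],'gap',s['finger_gap'])
E
python3 -c "
from h import *
loc()
w=vision.snapshot('wrist')[:,:,::-1];c=vision.snapshot('scene')[:,:,::-1]
cv2.imwrite('pics/p8.png',np.hstack([cv2.resize(w,(480,360)),cv2.resize(c[190:340,360:490],(312,360),interpolation=cv2.INTER_CUBIC)]))"
```

```text
t 8.72 local u,n mm -232.47786618575915 -2.989584436675269 Fu -6.5695609846747525 Fn -0.48573799882205326 Fz 8.543264564729622 gap 0.9948658859589432
```

View pics/p8.png

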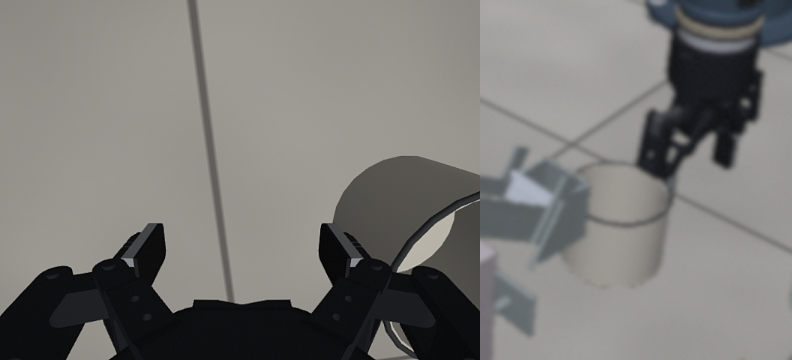

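The wrist view shows the front finger's outer link at about (400–470, 265–330) lying over the cup's rim. Together with Fz +8.5 N, that means the link is pressing down on the rim, so I must raise the tool. First I'll measure the finger's outline from this wrist view.

Run:
```python
from h import *
s=manip.sense();Rt=R.from_quat(s['tool_rot']).as_matrix()
m=vision.camera_model('wrist');Rm=cv2.Rodrigues(m['rvec'])[0];c=-Rm.T@m['tvec']
ct=Rt.T@(c-s['tcp_pos'])*1e3;print('cam in tool',ct.round(1),'axis',(Rt.T@Rm[2]).round(2),'imgx',(Rt.T@Rm[0]).round(2))
f={'pad tip top':(355,224),'pad tip r bottom':(362,262),'joint':(377,272),'joint right edge':(396,268),'elbow top':(430,264),'elbow right':(480,300),'lo':(400,325),'tip left top':(322,223)}
for k,p in f.items():
    x=cv2.undistortPoints(np.array([[p]],float)/.75,m['camera_matrix'],m['D'])[0,0]
    d=Rt.T@Rm.T@np.r_[x,1]
    o=[]
    for X in(-11,11):
        q=ct+d*(X-ct[0])/d[0];o.append(q[1:].round(0))
    print(k,'x=-11:',o[0],'x=+11:',o[1])
c=vision.snapshot('wrist')[:,:,::-1];cv2.imwrite('pics/w9.png',c)
```

```text
cam in tool [  69.6   -0.2 -143.4] axis [-0.27 -0.    0.96] imgx [-0.  1.  0.]
pad tip top x=-11: [81. 27.] x=+11: [ 59. -19.]
pad tip r bottom x=-11: [ 65. -21.] x=+11: [ 47. -54.]
joint x=-11: [ 69. -30.] x=+11: [ 50. -61.]
joint right edge x=-11: [ 81. -27.] x=+11: [ 59. -59.]
elbow top x=-11: [102. -24.] x=+11: [ 74. -57.]
elbow right x=-11: [106. -54.] x=+11: [ 77. -78.]
lo x=-11: [ 61. -65.] x=+11: [ 44. -86.]
tip left top x=-11: [57. 30.] x=+11: [ 42. -18.]
```

Call:
drive_tool(deltas=[[[0,-2,0,0],[0,-6,0,0],[0,-12,0,0],[0,-18,0,0],[0,-25,-5,0]]])

```text
t: 9.28
tcp_pos: [0.3702, 0.1932, 0.0254]
tool_rot: [0.741, 0.671, -0.001, -0.0]
force: [0.1, -0.2, -0.4]
finger_gap: 0.993
gripper_force: 0.0
```

Call:
drive_tool(deltas=[[[0,-5,-8,0],[0,-5,-16,0],[0,-5,-20,0],[0,-5,-20,0],[0,-5,-20,0]]])

```text
t: 9.7
tcp_pos: [0.367, 0.194, 0.0464]
tool_rot: [0.741, 0.671, 0.001, 0.001]
force: [0.6, -0.8, 0.2]
finger_gap: 0.998
gripper_force: 0.0
```

Run:
```python
from h import *
loc()
c=vision.snapshot('scene')[:,:,::-1];cv2.imwrite('pics/scene9.png',c)
print(proj('scene',[np.r_[manip.sense()['tcp_pos']]]))
cv2.imwrite('pics/p9.png',cv2.resize(c[180:320,390:510],(600,700)[:1]+(600,),interpolation=cv2.INTER_CUBIC))
```

```text
t 9.7 local u,n mm -258.5269125876669 -2.0898677679699205 Fu 0.7083847559085855 Fn -0.7092933034556662 Fz 0.22866800843557938 gap 0.9978632319964259
[[456.30115541 257.90383628]]
```

View pics/p9.png

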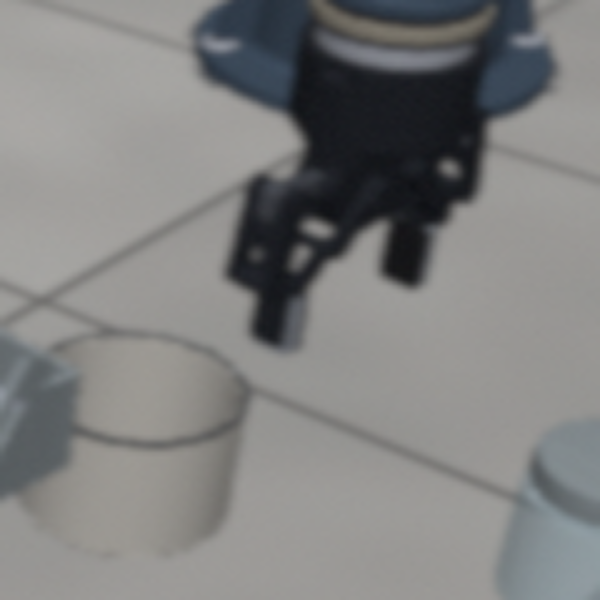

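Panel p9 shows the open front finger. Its pad spans (252–300, 290–350) and an outer link block protrudes further forward at (228–275, 180–290). The cup is upright with its rim centred near (150,390). Casting these onto the finger's plane gives the finger's true profile.

Run:
```python
from h import *
m=vision.camera_model('scene');Rm=cv2.Rodrigues(m['rvec'])[0];c=-Rm.T@m['tvec'];tcp=manip.sense()['tcp_pos'];t2=tcp[:2]-L
N=np.r_[n,0]
def px(p): return np.array(p,float)/[5,600/140]+[390,180]-.4
for k,p in {'pad bot outer':(250,335),'pad bot inner':(300,350),'pad outer at step':(255,293),'link low outer':(227,275),'link mid outer':(238,225),'link top outer':(250,180),'body left lower':(300,150),'body left up':(292,110),'rear pad bot':(385,270),'rear bot inner..':(425,285)}.items():
    x=cv2.undistortPoints(px(p).reshape(1,1,2),m['camera_matrix'],m['D'])[0,0];d=Rm.T@np.r_[x,1]
    o=[]
    for off in(.0,.011,):
        P0=np.r_[tcp[:2]+off*n,0];t=N@(P0-c)/(N@d);q=c+t*d;o+=[((q[:2]-tcp[:2])@u*1e3).round(1),((q[2]-tcp[2])*1e3).round(1)]
    print(k,o)
# cup from scene: rim bbox right/top/bottom
print('rim pts z.075: right,bottom,top', [( (q[:2]-L)@u*1e3, (q[:2]-L)@n*1e3) for q in ray('scene',px([[250,390],[155,445],[130,331]]),.075)])
print('old rim', [( (q[:2]-L)@u*1e3, (q[:2]-L)@n*1e3) for q in ray('scene',np.array([[385,240],[270,308],[240,150]])/6+[379.6,229.6],.075)])
```

```text
pad bot outer [np.float64(64.6), np.float64(30.7), np.float64(80.8), np.float64(44.3)]
pad bot inner [np.float64(24.5), np.float64(2.2), np.float64(41.7), np.float64(16.5)]
pad outer at step [np.float64(66.2), np.float64(57.1), np.float64(82.4), np.float64(70.1)]
link low outer [np.float64(88.2), np.float64(77.6), np.float64(103.9), np.float64(90.1)]
link mid outer [np.float64(86.3), np.float64(105.5), np.float64(102.0), np.float64(117.3)]
link top outer [np.float64(83.1), np.float64(129.3), np.float64(98.9), np.float64(140.6)]
body left lower [np.float64(52.1), np.float64(133.7), np.float64(68.6), np.float64(144.9)]
body left up [np.float64(62.6), np.float64(159.4), np.float64(78.9), np.float64(170.1)]
rear pad bot [np.float64(-31.0), np.float64(28.2), np.float64(-12.6), np.float64(41.8)]
rear bot inner.. [np.float64(-68.0), np.float64(2.1), np.float64(-48.7), np.float64(16.3)]
rim pts z.075: right,bottom,top [(np.float64(-160.0797251325577), np.float64(25.473010341119842)), (np.float64(-97.6885267503819), np.float64(27.911143859828595)), (np.float64(-159.95839853671384), np.float64(-39.66348281506227))]
old rim [(np.float64(-169.34578749700864), np.float64(28.893259733127778)), (np.float64(-109.9535997139645), np.float64(27.840228856884263)), (np.float64(-172.93130047858872), np.float64(-39.573965619311))]
```

The profile explains it. When open, the pads sit about 13 mm above the TCP. An outer link juts forward to about 72 mm from the axis, starting about 55–60 mm above the TCP, so at z=0.02 it sat on the rim. With the TCP near z=0 the link face meets the cup's wall from the side and becomes the foremost part of the gripper, which keeps everything clear of the spout. I'll lower carefully.

Call:
drive_tool(deltas=[[[0,-2,10,0],[0,-2,22,0],[0,-2,32,0],[0,-2,38,0],[0,-2,41,0]]])

```text
t: 10.17
tcp_pos: [0.3639, 0.1938, 0.0039]
tool_rot: [0.741, 0.671, -0.001, -0.0]
force: [0.4, 0.1, 0.1]
finger_gap: 0.995
gripper_force: 0.0
```

Call:
drive_tool(deltas=[[[0,0,2,0],[0,0,4,0],[0,0,6,0],[0,0,7,0],[0,0,7,0]]])

```text
t: 10.58
tcp_pos: [0.3641, 0.194, -0.0021]
tool_rot: [0.741, 0.671, 0.0, 0.0]
force: [0.5, 0.3, -0.7]
finger_gap: 0.991
gripper_force: 0.0
```

Call:
drive_tool(deltas=[[[0,2,0,0],[0,4,0,0],[0,6,0,0],[0,8,0,0],[0,10,0,0]]])

```text
t: 11.0
tcp_pos: [0.3744, 0.193, -0.0021]
tool_rot: [0.741, 0.671, 0.0, 0.0]
force: [0.0, 0.8, -0.1]
finger_gap: 0.994
gripper_force: 0.0
```

Call:
drive_tool(deltas=[[[0,2,0,0],[0,4,0,0],[0,6,0,0],[0,8,0,0],[0,10,0,0]]])

```text
t: 11.42
tcp_pos: [0.3827, 0.1918, -0.0022]
tool_rot: [0.741, 0.671, -0.001, -0.001]
force: [-2.9, -0.1, 2.4]
finger_gap: 0.993
gripper_force: 1.3
```

```bash
python3 -c "
from h import *
loc()"
```

```text
t 11.42 local u,n mm -242.6781093363558 -2.699262036365017 Fu -2.84688195852528 Fn -0.42308599130157176 Fz 2.431325558217482 gap 0.9930823353566661
```

Call:
drive_tool(deltas=[[[0,3,0,0],[0,6,0,0],[0,9,0,0],[0,12,0,0],[0,15,0,0]]])

```text
t: 11.83
tcp_pos: [0.3994, 0.1905, -0.0022]
tool_rot: [0.741, 0.671, 0.0, 0.0]
force: [-2.6, -0.1, 0.2]
finger_gap: 0.996
gripper_force: 0.9
```

Run:
```python
from h import *
loc()
c=vision.snapshot('scene')[:,:,::-1];w=vision.snapshot('wrist')[:,:,::-1]
cv2.imwrite('pics/p10.png',np.hstack([cv2.resize(c[180:310,380:510],(400,400),interpolation=cv2.INTER_CUBIC),cv2.resize(w[240:,240:640],(400,240)).repeat(1,0) if 0 else cv2.resize(w[160:,320:],(400,400))]))
```

```text
t 11.83 local u,n mm -225.99307954426052 -2.33957218335582 Fu -2.6078026859720076 Fn -0.37671142755310066 Fz 0.1603721974244473 gap 0.9962720193543574
```

View pics/p10.png

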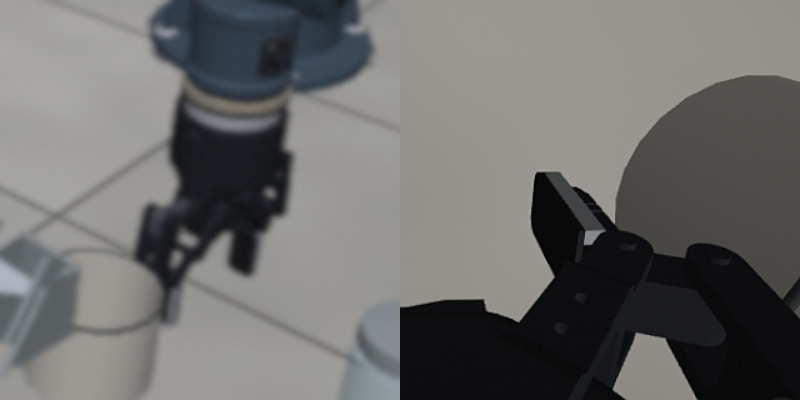

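The view shows the cup upright, its rim at (60–160, 250–330) in the left panel, with the link pushing from the side. Fu is -2.6 N and Fz about 0, so the push is clean. That was the tenth picture, so the rest goes by feel and numbers.

Call:
drive_tool(deltas=[[[0,4,0,0],[0,8,0,0],[0,12,0,0],[0,16,0,0],[0,20,0,0]]])

```text
t: 12.35
tcp_pos: [0.4194, 0.1885, -0.0022]
tool_rot: [0.741, 0.671, 0.0, 0.0]
force: [-1.3, 0.7, 0.4]
finger_gap: 0.996
gripper_force: 0.8
```

Call:
drive_tool(deltas=[[[0,4,0,0],[0,8,0,0],[0,12,0,0],[0,16,0,0],[0,20,0,0]]])

```text
t: 12.77
tcp_pos: [0.439, 0.1865, -0.0022]
tool_rot: [0.741, 0.671, -0.0, -0.0]
force: [-0.8, 0.5, 1.2]
finger_gap: 0.995
gripper_force: 0.9
```

Call:
drive_tool(deltas=[[[0,3,0,0],[0,6,0,0],[0,8,0,0],[0,10,0,0],[0,12,0,0]]])

```text
t: 13.18
tcp_pos: [0.4505, 0.1853, -0.0022]
tool_rot: [0.741, 0.671, -0.0, -0.0]
force: [-1.9, 0.2, 1.2]
finger_gap: 0.994
gripper_force: 0.9
```

Run:
```python
from h import *
loc();go(L-.160*u-.002*n)
c=cv2.cvtColor(vision.snapshot('top'),cv2.COLOR_RGB2HSV);cv2.imwrite('pics/top11.png',vision.snapshot('top')[:,:,::-1])
g=c[...,2][255:300:2,215:275:2];print(g)
```

```text
t 13.18 local u,n mm -174.5934621487938 -2.423048447931798 Fu -1.8806216904245456 Fn 0.03008395068200015 Fz 1.1900552999551333 gap 0.9943580886543858
t 13.18 tcp [ 0.4505  0.1853 -0.0022] yaw -0.099 F [-1.9  0.2  1.2] gap 0.99 tilt [-0. -0. -1.]
delta mm [ 0.4 14.6 -0. ] turn 0.0
[[143 143 143 143 146 147 124  98  86  85 114 169 179 179 176 174 174 171
  168 180 182 181 183 181 155 103 136 143 142 143]
 [143 144 145 144 146 146 123  90  85  85 145 181 181 182 182 181 181 181
  182 182 182 182 182 182 147  92 128 142 142 142]
 [141 143 143 144 145 145 126  96  84  94 162 181 180 181 181 181 182 181
  181 182 182 180 182 180 146  88 117 140 141 143]
 [140 144 144 143 143 144 134 101  84 108 172 180 182 181 182 181 181 181
  181 182 182 182 181 180 134  83 112 138 142 141]
 [141 140 142 143 144 146 138 106  90 112 175 181 182 181 180 181 182 180
  181 180 181 180 181 174 112  85 113 139 141 142]
 [141 142 143 144 144 145 143 115  90 105 168 181 180 182 181 181 179 182
  181 182 182 181 181 151  91  86 121 140 142 142]
 [138 141 140 143 142 144 143 134  99 103 158 179 181 180 182 181 182
[... 1356 characters left out ...]
 68  57  56  68  64  52
   87 138 142 142 143 143 141 142 142 141 142 141]
 [ 81  91  90  89  90  91  91  91  86  72  70  69  67  55  54  65  67  50
   77 136 143 143 143 142 142 142 143 143 141 141]
 [ 71  90  90  72  75  89  89  88  80  71  71  70  64  53  53  61  69  52
   64 128 144 143 142 144 144 142 142 142 141 142]
 [ 64  87  85  63  62  82  88  85  75  70  72  71  60  55  55  60  66  58
   62 126 144 144 145 144 143 144 142 143 141 140]
 [ 58  82  75  61  62  77  82  82  74  72  73  72  58  55  54  54  68  58
   57 123 144 144 143 145 142 144 142 143 143 140]
 [ 46  60  59  58  54  67  78  77  74  78  78  77  59  54  54  54  63  59
   54 122 144 144 144 146 144 143 143 141 142 139]]
```

Call:
drive_tool(deltas=[[[0,2,0,0],[0,4,0,0],[0,6,0,0],[0,8,0,0],[0,10,0,0]]])

```text
t: 13.7
tcp_pos: [0.4609, 0.1844, -0.0022]
tool_rot: [0.741, 0.671, 0.0, 0.0]
force: [-1.3, -0.0, 0.1]
finger_gap: 0.994
gripper_force: 0.8
```

Call:
drive_tool(deltas=[[[0,1.5,0,0],[0,3,0,0],[0,4.5,0,0],[0,6,0,0],[0,7,0,0]]])

```text
t: 14.12
tcp_pos: [0.4677, 0.1837, -0.0022]
tool_rot: [0.741, 0.671, 0.0, 0.0]
force: [-2.2, -0.2, 0.3]
finger_gap: 0.996
gripper_force: 0.8
```

Call:
drive_tool(deltas=[[[0,1,0,0],[0,2,0,0],[0,3,0,0],[0,4,0,0],[0,5,0,0]]])

```text
t: 14.53
tcp_pos: [0.468, 0.1831, -0.0023]
tool_rot: [0.741, 0.671, -0.003, -0.002]
force: [-9.4, 2.3, 7.1]
finger_gap: 0.992
gripper_force: 4.1
```

Call:
drive_tool(deltas=[[[0,1,0,0],[0,2,0,0],[0,3,0,0],[0,4,0,0],[0,5,0,0]]])

```text
t: 14.95
tcp_pos: [0.4714, 0.1825, -0.0023]
tool_rot: [0.741, 0.671, -0.005, -0.003]
force: [-12.0, 1.9, 8.5]
finger_gap: 0.998
gripper_force: 4.8
```

Call:
drive_tool(deltas=[[[0,1,0,0],[0,2,0,0],[0,3,0,0],[0,4,0,0],[0,4,0,0]]])

```text
t: 15.37
tcp_pos: [0.4754, 0.1821, -0.0024]
tool_rot: [0.741, 0.671, -0.005, -0.003]
force: [-11.0, 1.3, 6.6]
finger_gap: 0.994
gripper_force: 4.5
```

Run:
```python
from h import *
loc()
m=vision.camera_model('scene')
c=vision.snapshot('scene')[:,:,::-1];cv2.imwrite('pics/scene12.png',c)
t=vision.snapshot('top')[:,:,::-1];cv2.imwrite('pics/top12.png',t)
t0=cv2.imread('pics/top11.png');d=cv2.absdiff(t,t0).max(2)
yy,xx=np.where(d[140:290,210:300]>25);print('changed px',len(yy),(xx.min()+210,xx.max()+210,yy.min()+140,yy.max()+140) if len(yy) else '')
# plate +y edge in scene: compare old/new columns on row through plate
s0=cv2.imread('pics/scene0.png')
for r in(313,318,323): print(r,s0[r,366:390,1],c[r,366:390,1])
```

```text
t 15.37 local u,n mm -149.52156381682596 -3.2216058004052197 Fu -11.028674361932643 Fn 0.19656287561834973 Fz 6.635435870971446 gap 0.9936251230973729
changed px 1361 (np.int64(210), np.int64(268), np.int64(231), np.int64(289))
313 [100 104 110 114 117 115 110 105 105 104 105 108 114 122 131 133 133 136
 144 147 147 147 148 147] [105 108 110 109 109 111 114 122 130 138 142 144 145 150 154 155 157 155
 155 154 154 153 151 150]
318 [120 126 122 114 107 104 103 103 104 104 105 104 105 105 106 110 120 133
 145 149 149 149 149 149] [126 131 127 119 112 110 110 110 109 108 109 110 113 120 133 149 154 155
 154 153 153 152 151 150]
323 [138 148 149 146 136 123 113 107 103 104 104 104 104 106 107 112 125 141
 148 151 151 151 150 150] [109 109 108 109 107 108 108 109 109 109 110 111 116 125 140 151 155 154
 153 153 151 151 150 148]
```

The plate is moving back (its edge shifted about 2 px) at a steady 11 N. Continuing to the stop in small steps.

Call:
drive_tool(deltas=[[[0,1,0,0],[0,2,0,0],[0,3,0,0],[0,4,0,0],[0,4,0,0]]])

```text
t: 15.88
tcp_pos: [0.4785, 0.1817, -0.0023]
tool_rot: [0.741, 0.671, -0.005, -0.004]
force: [-13.5, 1.4, 7.2]
finger_gap: 0.996
gripper_force: 5.1
```

Call:
drive_tool(deltas=[[[0,1,0,0],[0,2,0,0],[0,3,0,0],[0,4,0,0],[0,4,0,0]]])

```text
t: 16.3
tcp_pos: [0.4821, 0.1813, -0.0024]
tool_rot: [0.741, 0.671, -0.006, -0.004]
force: [-11.7, 0.3, 4.9]
finger_gap: 0.994
gripper_force: 4.8
```

Call:
drive_tool(deltas=[[[0,1,0,0],[0,2,0,0],[0,2,0,0],[0,2,0,0],[0,2,0,0]]])

```text
t: 16.72
tcp_pos: [0.4836, 0.1811, -0.0025]
tool_rot: [0.741, 0.671, -0.006, -0.004]
force: [-12.8, 1.8, 6.1]
finger_gap: 0.996
gripper_force: 5.5
```

```bash
cat > chk.py <<'E'
from h import *
loc()
t=cv2.cvtColor(vision.snapshot('top'),cv2.COLOR_RGB2GRAY).astype(int);t0=cv2.cvtColor(cv2.imread('pics/top0.png'),cv2.COLOR_BGR2GRAY).astype(int)
print('rows from chute top to spout, col 241-245 now / before')
print(t[170:256:3,240:246].mean(1).round().astype(int));print(t0[170:256:3,240:246].mean(1).round().astype(int))
print('tablet chute diff',np.abs(t-t0)[160:245,365:398].max())
E
python3 chk.py
```

```text
t 16.72 local u,n mm -141.21699898045102 -3.326270649600401 Fu -12.894307603118241 Fn 0.5117683068797894 Fz 6.08535630241541 gap 0.9960009801189853
rows from chute top to spout, col 241-245 now / before
[115 115 115 115 115 115 115 115 115 115 114 115 116 116 116 115 115 116
 116 117 120 132 138 166 180 159 136  74  79]
[104 105 105 104 105 104 104 104 104 105 138 135 133 127 138 133 130 140
 133 132 118 124 103 130 130 130 121  71 116]
tablet chute diff 18
```

The chute is empty: the bright soap pixels at rows 200–227 are gone. I'll hold briefly to let everything settle, then check again.

Call:
drive_tool(deltas=[[[0,0,0,0],[0,0,0,0],[0,0,0,0],[0,0,0,0],[0,0,0,0]]])

```text
t: 17.18
tcp_pos: [0.4836, 0.1812, -0.0025]
tool_rot: [0.741, 0.671, -0.006, -0.004]
force: [-13.6, 1.9, 8.1]
finger_gap: 0.99
gripper_force: 5.5
```

Call:
drive_tool(deltas=[[[0,0,0,0],[0,0,0,0],[0,0,0,0],[0,0,0,0],[0,0,0,0]]])

```text
t: 17.6
tcp_pos: [0.4837, 0.1812, -0.0025]
tool_rot: [0.741, 0.671, -0.006, -0.004]
force: [-14.2, 2.0, 8.2]
finger_gap: 0.987
gripper_force: 5.5
```

```bash
python3 chk.py
python3 - <<'E'
from h import *
t=cv2.cvtColor(vision.snapshot('top'),cv2.COLOR_RGB2GRAY);cv2.imwrite('pics/top13.png',t)
print(t[226:272:2,224:272:2])
E
```

```text
t 17.6 local u,n mm -141.2109554194633 -3.302043919823266 Fu -14.31095320977048 Fn 0.5755204849791944 Fz 8.226448440435247 gap 0.9874495549915913
rows from chute top to spout, col 241-245 now / before
[116 115 115 115 115 115 115 114 115 115 115 115 115 114 116 116 115 115
 116 116 120 132 138 165 180 160 137  74  78]
[104 105 105 104 105 104 104 104 104 105 138 135 133 127 138 133 130 140
 133 132 118 124 103 130 130 130 121  71 116]
tablet chute diff 17
[[141 142 142 130 102  84 113 115 116 118 115 116 115 114  96 102 128 135
  139 142 141 138 137 143]
 [143 142 135 109  97  86 115 117 117 118 117 117 115 119 109  92  96 101
  126 142 144 144 144 144]
 [142 140 114  94 107 108 123 122 120 121 118 117 116 117 106  90  91  88
  102 131 143 143 143 144]
 [142 137 108  94 126 129 131 130 131 131 130 131 127 116  94  89  89  91
   88 100 135 144 144 145]
 [143 137 129 125 135 135 133 133 133 132 132 133 128 113  92 102 130 111
   91  91 118 144 143 145]
 [143 138 138 138 132 134 136 137 138 138 140 138 135 128  94 123 174 171
  143 108 101 136 146 145]
 [143 142 136 126  89  90 101 107 
[... 983 characters left out ...]
77  75  72  71  73  70  65  69  68  70  63  66  75 119 127 143 122
   88  85  87 115 138 141]
 [ 71  72  71  73  74  75  76  70  69  69  68  63  66  57  91  96  90  85
   86  88 106 133 141 141]
 [ 74  75  76  75  77  76  76  70  69  70  66  58  65  56  65  85  88  87
   91 106 134 138 140 141]
 [ 76  76  76  77  77  78  76  69  70  68  66  57  66  60  62  87  91 103
  121 135 139 141 139 141]
 [ 79  78  78  79  80  79  80  68  67  67  64  55  66  61  59 104 126 134
  137 139 140 140 139 139]
 [ 79  81  80  83  82  81  78  69  67  68  63  54  67  61  57 118 140 140
  140 140 139 139 139 139]
 [ 82  84  85  85  85  85  75  69  69  68  61  55  65  61  52 100 137 138
  140 139 141 139 138 140]]
```

Call:
drive_tool(deltas=[[[0,-2,0,0],[0,-4,0,0],[0,-6,0,0],[0,-8,0,0],[0,-10,0,0]]])

```text
t: 18.12
tcp_pos: [0.4778, 0.1822, -0.0027]
tool_rot: [0.741, 0.671, -0.003, -0.002]
force: [-6.7, 1.1, -0.1]
finger_gap: 0.996
gripper_force: 2.6
```

Call:
drive_tool(deltas=[[[0,-2,0,0],[0,-4,0,0],[0,-6,0,0],[0,-8,0,0],[0,-10,0,0]]])

```text
t: 18.53
tcp_pos: [0.4689, 0.1832, -0.0027]
tool_rot: [0.741, 0.671, -0.002, -0.001]
force: [-3.7, 1.4, -0.5]
finger_gap: 0.994
gripper_force: 2.2
```

Call:
drive_tool(deltas=[[[0,-2,0,0],[0,-4,0,0],[0,-6,0,0],[0,-8,0,0],[0,-10,0,0]]])

```text
t: 18.95
tcp_pos: [0.4631, 0.1844, -0.0019]
tool_rot: [0.741, 0.671, 0.001, 0.001]
force: [-0.5, 0.3, -0.3]
finger_gap: 1.0
gripper_force: 0.0
```

```bash
python3 -c "
from h import *
loc()"
```

```text
t 18.95 local u,n mm -162.00461132279005 -2.1292323618446076 Fu -0.4833588936405677 Fn 0.27813323971224563 Fz -0.3077085134553001 gap 0.9999994499026431
```

Released smoothly. Next I retreat, lift away and check the cup's contents.

Call:
drive_tool(deltas=[[[0,-8,0,0],[0,-18,0,0],[0,-30,0,0],[0,-45,0,0],[0,-60,0,0]]])

```text
t: 19.37
tcp_pos: [0.4005, 0.1902, -0.002]
tool_rot: [0.741, 0.671, -0.0, -0.0]
force: [-0.8, 0.9, -0.1]
finger_gap: 1.0
gripper_force: 0.0
```

Call:
drive_tool(deltas=[[[0,-25,-20,0],[0,-35,-50,0],[0,-35,-85,0],[0,-35,-120,0],[0,-35,-160,0]]])

```text
t: 19.78
tcp_pos: [0.3645, 0.1934, 0.1586]
tool_rot: [0.741, 0.671, -0.002, -0.001]
force: [1.5, 0.4, -0.2]
finger_gap: 0.991
gripper_force: 0.0
```

Call:
drive_tool(deltas=[[[0,0,0,0],[0,0,0,0],[0,0,0,0],[0,0,0,0],[0,0,0,0]]])

```text
t: 20.2
tcp_pos: [0.3657, 0.1934, 0.1564]
tool_rot: [0.741, 0.671, -0.002, -0.001]
force: [0.5, 0.3, 0.5]
finger_gap: 0.999
gripper_force: 0.0
```

Run:
```python
from h import *
loc()
t=vision.snapshot('top')[:,:,::-1];cv2.imwrite('pics/top14.png',t);g=cv2.cvtColor(t,cv2.COLOR_BGR2GRAY)
g0=cv2.cvtColor(cv2.imread('pics/top0.png'),cv2.COLOR_BGR2GRAY)
for p in(-.065,-.055,-.045,-.035,-.025,-.015,.0,.02,.05): print('dispenser-line px',p,proj('top',np.r_[L+p*u,.03])[0].round(0),end=';')
print();print(g[230:280:2,216:276:2])
c=vision.snapshot('scene')[:,:,::-1];cv2.imwrite('pics/scene14.png',c)
s0=cv2.imread('pics/scene0.png')
d=cv2.absdiff(t,cv2.imread('pics/top0.png')).max(2)>25
n_,l,st,ce=cv2.connectedComponentsWithStats(d.astype(np.uint8));print([(tuple(s[:5])) for s in st[1:] if s[4]>15])
```

```text
t 20.2 local u,n mm -259.82098776246045 -2.812821866802647 Fu 0.42902833450972494 Fn 0.357521643084207 Fz 0.4804945460550535 gap 0.9986968389663887
dispenser-line px -0.065 [245. 264.];dispenser-line px -0.055 [245. 261.];dispenser-line px -0.045 [246. 257.];dispenser-line px -0.035 [246. 253.];dispenser-line px -0.025 [247. 249.];dispenser-line px -0.015 [247. 245.];dispenser-line px 0.0 [248. 239.];dispenser-line px 0.02 [249. 232.];dispenser-line px 0.05 [251. 221.];
[[136 136 136 136 136 133 110  92 110 122 127 126 127 126 126 126 128 120
  102  86 114 136 137 137 137 137 137 137 138 139]
 [136 135 137 136 136 130 100 102 130 130 131 132 132 130 131 130 129 115
   91  90 118 134 137 138 137 138 138 139 138 138]
 [136 135 137 135 137 129  95  98 103  97 118 120 122 124 124 128 128 112
   86  88  99 104 134 137 139 138 139 138 138 140]
 [135 137 136 135 139 130 106 110  81  68  83  91  94  91  93  95  97 101
   78  79  92  91 116 136 138 139 139 139 138 138]
 [135 136 137 138 138 136 129 119  73  70  81  82  87  86  84  85  90 100
   75  79  87  90  94 119 137 139 140 140 139 139]

[... 2908 characters left out ...]
(11), np.int32(22), np.int32(179)), (np.int32(239), np.int32(248), np.int32(29), np.int32(24), np.int32(161)), (np.int32(229), np.int32(250), np.int32(6), np.int32(13), np.int32(44)), (np.int32(236), np.int32(253), np.int32(3), np.int32(10), np.int32(26)), (np.int32(330), np.int32(294), np.int32(40), np.int32(40), np.int32(368)), (np.int32(352), np.int32(303), np.int32(10), np.int32(9), np.int32(29)), (np.int32(90), np.int32(305), np.int32(145), np.int32(175), np.int32(15935)), (np.int32(336), np.int32(309), np.int32(15), np.int32(21), np.int32(85)), (np.int32(347), np.int32(314), np.int32(7), np.int32(8), np.int32(16)), (np.int32(18), np.int32(432), np.int32(11), np.int32(4), np.int32(27))]
```

Run:
```python
from h import *
a=cv2.imread('pics/scene0.png');b=cv2.imread('pics/scene14.png')
d=cv2.absdiff(a,b).max(2)>22
n_,l,st,ce=cv2.connectedComponentsWithStats(d.astype(np.uint8));print([tuple(map(int,s[:5])) for s in st[1:] if s[4]>12])
print('cup centre if -.042',proj('scene',np.r_[L-.042*u-.004*n,.04])[0], 'rim pts',proj('scene',[np.r_[L-.042*u-.004*n+.045*(np.cos(t)*u+np.sin(t)*n),.075] for t in np.arange(0,6.28,1.57)]).round(0).tolist())
```

```text
[(435, 0, 124, 112, 6927), (559, 0, 24, 34, 368), (602, 0, 38, 72, 1248), (465, 73, 38, 7, 181), (497, 75, 104, 69, 2334), (513, 97, 32, 20, 470), (489, 108, 12, 14, 82), (435, 115, 20, 13, 177), (464, 121, 6, 4, 15), (441, 124, 57, 95, 2663), (329, 206, 38, 41, 579), (383, 280, 28, 45, 314), (364, 289, 16, 13, 82), (393, 294, 6, 6, 25)]
cup centre if -.042 [388.6155914  300.57868413] rim pts [[373.0, 297.0], [407.0, 299.0], [405.0, 278.0], [374.0, 277.0]]
```

```bash
python3 -c "
from station import manip
print(manip.sign_off())"
```

```text
the job is handed in; nothing more can be done
None
```

I pushed the cup under the left dispenser's spout, held its plate back at about 11–14 N until the chute was empty, eased off, and handed the job in. The arm was clear and the last pictures showed no soap in the chute or on the sill, but I could make out only part of the soaps in the cup, the rest being hidden under the spout.

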